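# Stow a dried chromatography plate in the plate rack

### The arm

A 7-joint arm with a two-finger parallel gripper is mounted at the origin on a cart in front of the work surface, level with it; the furniture and walls round the work are solid. World frame = base frame: x ahead of the robot, y to its left, z up, the work surface at z = 0. Lengths are in m, angles in rad, forces in N, time in s.
With the tool pointing down it reaches from about 0.35 to 0.9 m from the base axis. Payload 7.2 kg.
Tool frame: the origin (TCP) lies on the centre line of the jaws, within the pads' length; the fingertips stand 14 mm ahead of it and the grasp point (between the pads) lies 5 mm behind it; z points along the fingers, y is the line along which they close (so a half turn about z gives the same grasp; the last joint's range is limited). The gripper opens to 85 mm and grips with 20 to 120 N. Pads are 22 mm wide; open, the fingers measure 114 mm over their backs; the gripper's body (76 mm by 85 mm) begins 54 mm behind the grasp point. The pads swing forward as they close: fully open they stand 13 mm farther back than shut.
Start: joints at [-1.199, 0.411, -0.013, 1.596, 0.006, 1.134, -0.082], TCP at [0.266, 0.566, 0.245] pointing down, gripper open.
Joint ranges: [-2.95, 2.95], [-0.29, 1.99], [-1.47, 1.44], [0.14, 2.54], [-1.03, 4.17], [0.13, 1.85], [-2.86, 2.86]. Speed limits (rad/s): [2.39, 2.39, 3.01, 3.01, 3.14, 3.14, 3.14].

### API

Orientations are given as [roll, pitch, yaw] about the fixed x, y, z axes, in that order (R = Rz(yaw) Ry(pitch) Rx(roll)).
In Python, from plant import state, camera, camera_params, close_job gives the robot as it stands.
- The arm moves only by the shell command python3 -m inch 'ROWS' [FORCE]. ROWS is text: rows parted by semicolons, each of 7 numbers parted by spaces: the closure, from -1 (fully open) to 1 (shut), so that 0 is half open, then the shift along the world's x, y, z in mm, then the turn, a rotation vector about the world's x, y, z in rad. In form: gripper x y z ax ay az; .... A call has 1 to 10 rows; each row shifts and turns the commanded pose from where the row before left it; what a row does not reach is not made up. A row lasts 1/8 s, in which the tool goes at most 62.5 mm and 10.7 degrees, less where a joint would pass 70% of its speed; a pose out of reach is approached as far as the arm can. A call with a gripper value outside its range is refused whole. The fingers move at their own pace and stop on an object; FORCE is the grip in N (left out, the last holds). Time passes only in rows, so rows that do not move let the fingers close. It gives the time, the measured TCP pose, the force, the opening and the grip force at its end, in the units of the state.
- state(): the state, without advancing time (a new reading comes with each control period).
- camera(name): name is "scene" or "top" or "wrist"; returns (picture, depth): 480x640x3 uint8, red, green, blue; 480x640 float32, m along the optical axis (not along the pixel's ray), 0 where there is no reading.
- camera_params(name): a dict with "vfov" (degrees; the focal length in pixels is half the picture's height over the tangent of half this angle, whatever the lens; pixels are square), "cx", "cy" (the principal point, pixels), "distortion" ([k1, k2, p1, p2, k3] as OpenCV has them; the pictures are not rectified), "cam_to_world" (4x4, takes a point from camera to world coordinates). Camera axes: x right, y down, z forward; pixel columns grow to the right and rows downward; lengths in m; the calibration is good to about 2 mm. A picture is of the moment at which its call begins: read the wrist's pose just before it. camera_params takes no time and is no camera call; for the wrist camera it gives the pose at the moment of the call.
- close_job(): hands the job in; it is judged then, once.
The state is a dict: "clock": time; "q": joint angles; "joint_velocities": joint speeds; "joint_torque": joint torques, N m; "ee_pos": TCP position; "orientation": TCP orientation; "wrist_force": force on the tool from outside, world axes, zero at the start; "wrist_torque": the same for the moment, N m; "opening": finger opening in m; "finger_force": force on a finger pad.
Only numpy, scipy, OpenCV 4.12 (cv2) and the standard library are available. Lean on these libraries where they do the work, as an engineer would, in place of code of your own. Each camera call takes 0.05 s, during which the arm holds its last target. There are 200 camera calls.

### The job

The coated chromatography plate has dried in the coating board: slide it along until its clear end juts well out over the board's open end, take it there by its two long edges, and lay it squarely across the middle of the lab jack. Then let go, take it again by the edges at its blue label end, slide it fully home into the free top slot of the plate rack with the label end outermost, and slide the rack's keeper all the way across the mouth so that the plate cannot come out. Never touch the white coat, never drop or force the glass, and leave the bottle, the wash bottle, the beaker and the tape roll where they are.

Things in the scene. Friction and masses are not known exactly. Their poses are not given: they have to be found in the camera images.
- board: Coating board (fixed): aluminium slab, 78 x 230 mm, on brass levelling feet. Origin: centre of its underside, on the bench; y runs along it to the OPEN end (+y, at 115 mm). A 12 mm wide ledge along each long side and a 10 mm stop across the -y end (inner face at y = -105 mm) rise 7.5 mm above the surface; the channel between is 53 mm wide, so the plate's sides are out of reach there.
- board_open_edge (a point): middle of the board's open edge, at the surface the plate lies on, 40 mm above the bench; nothing is under an overhanging plate but the bench.
- plate: The loose glass plate, 50 x 150 x 4 mm, about 80 g, greenish. Origin: centre of its underside; y runs along its length: blue label strip (22 mm) at the -y end, clear end at +y; z up through the coated face. It starts between the ledges, clear end towards the open end, 35 to 60 mm free between stop and label end. Edges, label strip and underside may be touched.
- coat: The dry white coat on the plate's upper face, 34 mm wide, 0.6 mm thick, from y = -48 to +71 mm in the plate's frame (same origin and axes); 8 mm along each long edge and the 27 mm at the label end are bare. Not to be touched.
- label_end (a point): middle of the plate's short edge at the blue label end, half way through the thickness.
- clear_end (a point): middle of the plate's short edge at the clear end, half way through the thickness.
- jack: Small scissor lab jack (fixed) with a flat steel platform 90 mm (its x) by 70 mm (its y), whose top is 50 mm above the bench; a black screw knob sticks out at its -x side to 72 mm from the middle. Origin: centre of its foot on the bench. A plate laid along its y axis, centred, juts out 40 mm beyond the platform at each end.
- jack_top (a point): centre of the top of the jack's platform.
- rack: Plate rack (fixed), aluminium, three levels, 67 mm wide, 100 mm high. Origin: centre of its underside; y points along the slots, into the rack; mouth at y = -75 mm. The lower two levels hold other plates (fixed). The top one is free: 53 mm wide, two white runners with upper faces 82 mm above the bench, 7 mm below the lips above them. The back stop is 144 mm behind the mouth.
- rack_mouth (a point): middle of the top slot's mouth, at the height of the runners' upper face. The mouth is flared, about 5 mm to each side over its first 14 mm, 6 mm down and 8 mm up (the lips begin 20 mm inside). A plate fully home stands 6 mm proud of the mouth, as the two lower ones do: its label end is then 6 mm from this point on the rack's -y side.
- keeper (a joint): position of the keeper, a steel upright on a rail across the rack's mouth, 10 mm outside it: 0 parked beside the mouth (rack's +x side), 0.078 m fully across, in front of the slots' middle, at its stop. It moves along the rack's -x axis with about 1.2 N of friction and stays where it is left; it passes only if the plate is home to within about 2.5 mm.
- keeper_knob (a point): top of the keeper's round black knob (16 mm across, from 110 to 136 mm above the bench; the steel upright below it is 22 mm wide).
- hdpe_left: bystander: white plastic bottle with a blue cap, 64 mm across, 150 mm high; origin at its foot.
- beaker_250: bystander: beaker 78 x 88 x 94 mm; origin at its foot.
- wash_bottle: bystander: white bottle with a pointed red cap, 68 mm across, 150 mm high; origin at its foot.
- masking_roll: bystander: roll of masking tape lying flat, 104 mm across, 25 mm high; origin at its underside.
Not all that is in view belongs to the job. Leave any purple look-alike of the jack alone.

How it is judged:
By the outcome, as a careful person would: the job done as asked, in the order asked, and still so for the second after the job is handed in, with the robot touching nothing.
It also fails if it takes over 72 s, if anything falls off the work surface, if the arm or the gripper's body presses on something with over 40 N, if the wrist force passes 120 N, or if a joint passes its speed limit or range.

## Working session

There is one attempt and no reset: what is moved stays moved. The work goes in short steps, Python scripts to look and compute and a shell command to move; the robot and the scene stay as the last step left them, time stands still between calls to the robot, and variables do not carry over. Pictures are saved under pics/ and viewed, at most 10 in all, crops included, and the job is handed in when it is done.

```bash
ls; mkdir -p pics; cat > h.py <<'E'
import numpy as np, cv2
from plant import state, camera, camera_params
def K(p):
    f=240/np.tan(np.radians(p["vfov"])/2)
    return np.array([[f,0,p["cx"]],[0,f,p["cy"]],[0,0,1.]])
def rays(p,uv):
    uv=np.array(uv,float).reshape(-1,1,2)
    n=cv2.undistortPoints(uv,K(p),np.array(p["distortion"],float)).reshape(-1,2)
    T=np.array(p["cam_to_world"]); d=np.c_[n,np.ones(len(n))]
    return T[:3,3], d@T[:3,:3].T
def at_z(p,uv,z):
    o,d=rays(p,uv); z=np.broadcast_to(z,(len(d),))
    return o+d*((z-o[2])/d[:,2])[:,None]
def at_depth(p,uv,D):
    o,d=rays(p,uv)
    return o+d*np.array([D[int(round(v)),int(round(u))] for u,v in uv])[:,None]
def cloud(p,D):
    v,u=np.mgrid[0:480,0:640]
    o,d=rays(p,np.c_[u.ravel(),v.ravel()])
    return (o+d*D.reshape(-1,1)).reshape(480,640,3)
E
python3 - <<'E'
from h import *
import pickle
for n in ["top","scene"]:
    p=camera_params(n); im,D=camera(n); cv2.imwrite(f"pics/{n}1.png",im[:,:,::-1]); np.savez(f"{n}1.npz",im=im,D=D); pickle.dump(p,open(f"{n}1.pkl","wb"))
    print(n,p)
s=state(); print(s)
E
```

```text
pics
top {'vfov': 53.72053914807845, 'cx': 315.1518792988535, 'cy': 235.51578278293994, 'distortion': array([-0.09812266,  0.        ,  0.        ,  0.        ,  0.        ]), 'cam_to_world': array([[ 6.54378039e-04, -9.91885455e-01,  1.27133065e-01,
         3.98128934e-01],
       [-9.99884482e-01, -2.57955454e-03, -1.49789528e-02,
        -3.34205160e-03],
       [ 1.51853521e-02, -1.27108577e-01, -9.91772562e-01,
         1.24663794e+00],
       [ 0.00000000e+00,  0.00000000e+00,  0.00000000e+00,
         1.00000000e+00]])}
scene {'vfov': 46.83249344886327, 'cx': 313.50848204791964, 'cy': 237.4425351981015, 'distortion': array([-0.17221621,  0.        ,  0.        ,  0.        ,  0.        ]), 'cam_to_world': array([[ 0.85913491, -0.35892117,  0.36477775, -0.00818138],
       [-0.51174462, -0.599555  ,  0.61534644, -0.96652685],
       [-0.00215654, -0.71533866, -0.6987746 ,  1.15585833],
       [ 0.        ,  0.        ,  0.        ,  1.        ]])}
{'clock': 0.1, 'q': array([-1.19919932,  0.41183218, -0.01271308,  1.59701386,  0.00558802,
        1.13427157, -0.08219302]), 'joint_velocities': array([-7.42865576e-04, -3.41600163e-03,  5.15218082e-04, -2.30911119e-03,
       -2.45088108e-04,  2.61384160e-05,  8.94871682e-04]), 'joint_torque': array([ 2.26745367e-03, -6.01830769e+01,  6.84005655e-01, -3.00090194e+01,
        1.39574037e-02,  6.54660471e-03, -2.71887063e-05]), 'ee_pos': array([0.26593809, 0.5651062 , 0.24450758]), 'orientation': array([-3.14010611e+00,  9.40499917e-05,  2.70182308e+00]), 'wrist_force': array([-0.71096734, -0.46834718,  0.10110464]), 'wrist_torque': array([0.02782582, 0.00218428, 0.00590595]), 'finger_force': 0.0, 'opening': 0.08530592519105011}
```

View pics/top1.png

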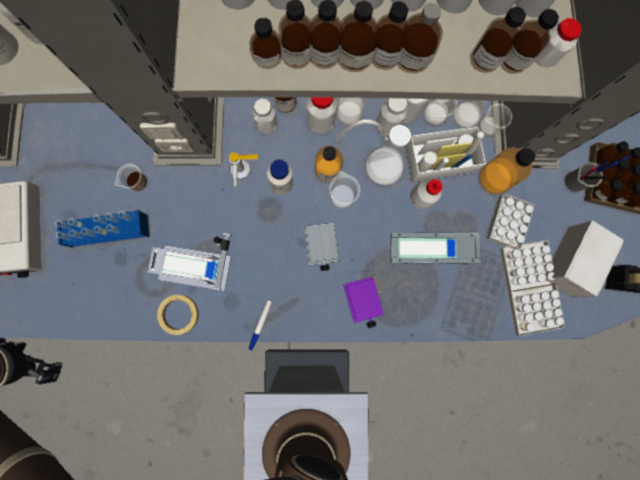

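View pics/scene1.png

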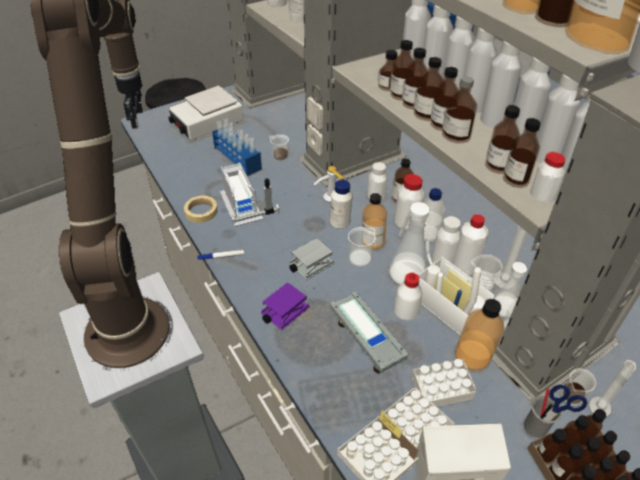

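The top view shows the board at about (435,248), with the label strip at (452,248) and the open end on the left at u≈391. There are two jacks. The grey one at (322,244) has its knob at (324,267). The purple one at (364,300) is the look-alike and stays untouched. The rack is at (190,267), with its mouth on the right and the keeper at (224,243). I'll check the candidates in one enlarged crop and measure roughly.

```bash
python3 - <<'E'
from h import *
import pickle
p=pickle.load(open("top1.pkl","rb")); z=np.load("top1.npz"); im,D=z["im"],z["D"]
c=im[160:330,130:490,::-1]; cv2.imwrite("pics/crop1.png",cv2.resize(c,None,fx=2.2,fy=2.2,interpolation=cv2.INTER_CUBIC))
P=cloud(p,D)
names=dict(lab=(452,248),clear=(399,248),board_o1=(391,235),board_o2=(391,262),board_s1=(479,235),board_s2=(479,263),jack=(322,244),knob=(324,267),rackmouth=(222,270),keeper=(224,240),tape=(178,315),hdpe=(280,170),wash=(433,187),beaker=(344,190),purple=(364,300))
for n,(u,v) in names.items(): print(n,np.round(P[v,u]*1000))
# height-sliced regions
for n,(u0,u1,v0,v1,lo,hi) in dict(jack=(300,345,215,262,.042,.058),board=(385,485,228,268,.036,.056)).items():
    Q=P[v0:v1,u0:u1].reshape(-1,3); Q=Q[(Q[:,2]>lo)&(Q[:,2]<hi)]
    r=cv2.minAreaRect((Q[:,:2]*1000).astype(np.float32)); print(n,len(Q),np.median(Q[:,2]),r)
E
```

```text
lab [ 521. -375.   44.]
clear [ 521. -237.   44.]
board_o1 [ 553. -215.   51.]
board_o2 [ 484. -215.   45.]
board_s1 [ 554. -445.   53.]
board_s2 [ 482. -445.   46.]
jack [530. -39.  49.]
knob [ 398.   -3. 1247.]
rackmouth [465. 220.  18.]
keeper [540. 211.  49.]
tape [347. 337.  -3.]
hdpe [696.  64. 149.]
wash [ 660. -306.  135.]
beaker [681. -99.   3.]
purple [ 388. -144.   51.]
jack 966 0.05080512174316332 ((536.6204833984375, -38.49185562133789), (90.1509780883789, 69.9300537109375), 6.935537338256836)
board 2707 0.04538662816919903 ((521.768310546875, -331.0157165527344), (234.0877685546875, 78.572265625), 89.37088012695312)
```

View pics/crop1.png

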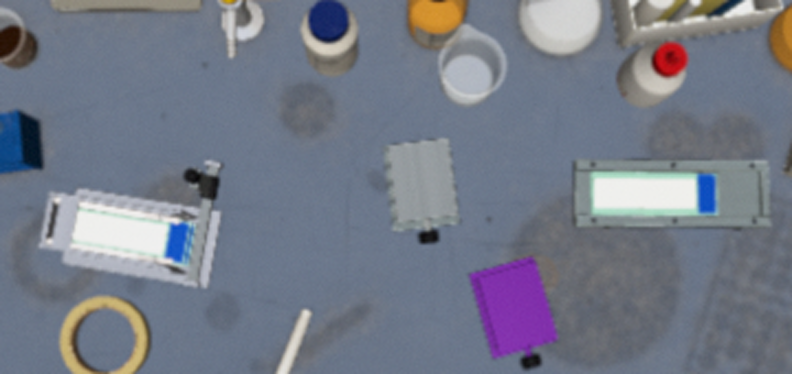

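The crop confirms it: the grey jack (322,244 in the full picture) matches the description, with a 90x70 mm platform at z≈50 mm and the knob on -x. The purple one is the look-alike. All three fixtures run along world +y, so I move over the board for a closer look.

```bash
python3 -m inch '-1 17 -60 3 0 0 -0.076;-1 17 -60 3 0 0 -0.076;-1 17 -60 3 0 0 -0.076;-1 17 -60 3 0 0 -0.076;-1 17 -60 3 0 0 -0.076;-1 17 -60 3 0 0 -0.076;-1 17 -60 3 0 0 -0.076;-1 17 -60 3 0 0 -0.076;-1 17 -60 3 0 0 -0.076;-1 17 -60 3 0 0 -0.076'
python3 -m inch '0 17 -60 3 0 0 -0.076;0 17 -60 3 0 0 -0.076;0 17 -60 3 0 0 -0.076;0.75 17 -60 3 0 0 -0.076;0.75 17 -60 3 0 0 -0.066;0.75 0 0 0 0 0 0;0.75 0 0 0 0 0 0'
python3 - <<'E'
from h import *
import pickle
p=camera_params("wrist"); im,D=camera("wrist"); cv2.imwrite("pics/w1.png",im[:,:,::-1]); np.savez("w1.npz",im=im,D=D); pickle.dump(p,open("w1.pkl","wb"))
s=state(); print(s["q"],s["ee_pos"],s["orientation"],s["opening"]); print(p)
P=cloud(p,D); print(D.min(),D.max()); 
for v in range(20,480,60): print([tuple(np.round(P[v,u]*1000).astype(int)) for u in range(40,640,80)])
E
```

```text
clock: 1.35
ee_pos: [0.4362, -0.0364, 0.2755]
orientation: [3.141, -0.0, 1.94]
wrist_force: [1.1, 0.5, 0.3]
opening: 0.0857
finger_force: 0.0
clock: 2.22
ee_pos: [0.5207, -0.3341, 0.2895]
orientation: [-3.14, -0.001, 1.572]
wrist_force: [-0.5, 0.2, 0.5]
opening: 0.0107
finger_force: 0.0
[-0.0378381   0.43560859  0.75487611  1.59009596 -0.31110064  1.24144622
  0.77462798] [ 0.52107151 -0.33323146  0.28978668] [-3.14085566e+00 -1.28685214e-03  1.57305129e+00] 0.01087033421845957
{'vfov': 62.183130147462435, 'cx': 320.99092547639555, 'cy': 236.91135262434224, 'distortion': array([0.02323979, 0.        , 0.        , 0.        , 0.        ]), 'cam_to_world': array([[ 9.99998391e-01,  1.35018738e-03, -1.18097124e-03,
         5.21589503e-01],
       [ 9.34113522e-04, -9.54018502e-01, -2.99746269e-01,
        -2.57179875e-01],
       [-1.53138204e-03,  2.99744683e-01, -9.54018228e-01,
         4.17312919e-01],
       [ 0.00000000e+00,  0.00000000e+00,  0.00000000e+00,
         1.00000000e+00]])}
0.0 1.6958076
[(np.int64(70), np.int64(-121), np.int64(-305)), (np.int64(334), np.int64(-177), 
[... 2270 characters left out ...]
(-1257), np.int64(-904)), (np.int64(491), np.int64(-322), np.int64(332)), (np.int64(511), np.int64(-321), np.int64(333)), (np.int64(531), np.int64(-322), np.int64(331)), (np.int64(551), np.int64(-321), np.int64(333)), (np.int64(695), np.int64(-481), np.int64(121)), (np.int64(830), np.int64(-542), np.int64(38))]
[(np.int64(-621), np.int64(-1538), np.int64(-902)), (np.int64(480), np.int64(-323), np.int64(350)), (np.int64(489), np.int64(-342), np.int64(331)), (np.int64(514), np.int64(-317), np.int64(356)), (np.int64(529), np.int64(-318), np.int64(356)), (np.int64(553), np.int64(-341), np.int64(331)), (np.int64(563), np.int64(-322), np.int64(350)), (np.int64(739), np.int64(-502), np.int64(164))]
```

View pics/w1.png

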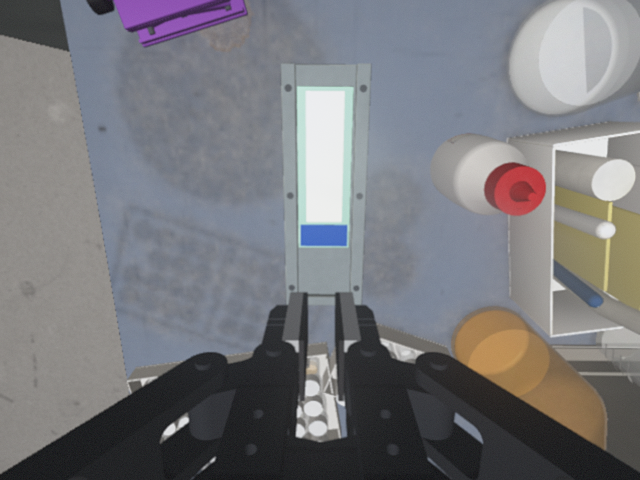

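The wrist view shows the plate with its clear end at row ≈86, the blue label from rows 224 to 247 and columns 300–348, and the board's open end at row ≈64. Next I turn those pixels into positions.

```bash
python3 - <<'E'
from h import *
import pickle
p=pickle.load(open("w1.pkl","rb")); z=np.load("w1.npz"); im=z["im"].astype(int); D=z["D"]
b=(im[...,2]>im[...,0]+60)&(im[...,2]>im[...,1]+60); b[:, :270]=0; b[:,380:]=0
b=b.astype(np.uint8); n,l,st,c=cv2.connectedComponentsWithStats(b); i=1+np.argmax(st[1:,4]); print(st[i])
def quad(m,z):
    cs=max(cv2.findContours(m,cv2.RETR_EXTERNAL,cv2.CHAIN_APPROX_NONE)[0],key=cv2.contourArea).reshape(-1,2)
    Q=at_z(p,cs,z)[:,:2]*1000; r=cv2.minAreaRect(Q.astype(np.float32)); print(r); print(np.round(cv2.boxPoints(r),1))
quad((l==i).astype(np.uint8),.044)
g=((im[...,1]>im[...,0]+12)&(im[...,1]>130)|(im.min(2)>225)); g[:,:285]=0; g[:,365:]=0; g[260:]=0
m=cv2.morphologyEx((g|(l==i)).astype(np.uint8),cv2.MORPH_OPEN,np.ones((3,3))); quad(m,.044)
print("open edge",at_z(p,[(283,64),(371,64),(300,66),(352,66)],[.0475,.0475,.04,.04])*1000)
P=cloud(p,D); print("ledge z",np.median(P[100:280,288:293,2]),"surf",np.median(P[255:285,310:340,2]),"plate",np.median(P[100:240,315:335,2]))
print("ledge edges at rows 150,270:",[at_z(p,[(u,r)],.0475)[0]*1000 for r,us in((150,(283,368)),(270,(287,364))) for u in us])
E
```

```text
[301 225  46  21 895]
((523.6085815429688, -372.3167419433594), (20.19256019592285, 44.40281295776367), 88.53404235839844)
[[ 501.2 -381.8]
 [ 545.5 -383. ]
 [ 546.1 -362.8]
 [ 501.7 -361.7]]
((523.82275390625, -310.64654541015625), (150.9021453857422, 51.03239059448242), 89.65364074707031)
[[ 497.9 -385.9]
 [ 548.9 -386.3]
 [ 549.8 -235.4]
 [ 498.8 -235. ]]
open edge [[ 488.55415607 -218.68890695   47.5       ]
 [ 563.661242   -218.65137604   47.5       ]
 [ 502.66481823 -219.47310286   40.        ]
 [ 548.02077169 -219.44798198   40.        ]]
ledge z 0.04662680408987993 surf 0.039063254730702324 plate 0.04362275582987854
ledge edges at rows 150,270: [array([ 486.46461397, -290.4776259 ,   47.5       ]), array([ 563.83646701, -290.40336297,   47.5       ]), array([ 487.17566705, -408.10162744,   47.5       ]), array([ 564.15183673, -407.97801279,   47.5       ])]
```

```bash
python3 -m inch '0.75 1 -25 -45 0 0 0;0.75 1 -25 -50 0 0 0;0.75 1 -23 -50 0 0 0;0.75 0 0 -50 0 0 0;0.75 0 0 -20 0 0 0;0.75 0 0 0 0 0 0;0.75 0 0 0 0 0 0'
python3 -c "
from h import *
s=state();print(s['ee_pos'],s['orientation'],s['opening'],s['wrist_force'])"
```

```text
clock: 3.15
ee_pos: [0.5255, -0.4077, 0.0777]
orientation: [3.139, 0.002, 1.573]
wrist_force: [0.5, -0.3, -0.1]
opening: 0.0103
finger_force: 0.0
[ 0.52550222 -0.40765861  0.07766204] [3.13870824e+00 1.54772665e-03 1.57294556e+00] 0.010345701820214052 [ 0.52092121 -0.27185686 -0.12777675]
```

```bash
python3 -m inch '0.75 -1 0 -12 0 0 0;0.75 0 0 -9 0 0 0;0.75 0 0 0 0 0 0;0.75 0 0 0 0 0 0'; python3 -m inch '0.75 0 0 -1 0 0 0;0.75 0 0 0 0 0 0'
```

```text
clock: 3.65
ee_pos: [0.5233, -0.4075, 0.0545]
orientation: [3.141, -0.0, 1.572]
wrist_force: [-1.1, 1.5, 4.0]
opening: 0.0107
finger_force: 2.4
clock: 3.9
ee_pos: [0.5233, -0.4075, 0.0545]
orientation: [3.141, -0.0, 1.572]
wrist_force: [-2.9, 3.8, 12.7]
opening: 0.0105
finger_force: 6.4
```

The fingertips have touched the surface (TCP z 0.0545 means tips at 40 mm). I raise them about 1.3 mm clear and push.

```bash
python3 -m inch '0.75 0 0 3 0 0 0;0.75 0 5 0 0 0 0;0.75 0 5 0 0 0 0'; python3 -m inch '0.75 0 5 0 0 0 0;0.75 0 6 0 0 0 0;0.75 0 6 0 0 0 0;0.75 0 6 0 0 0 0;0.75 0 0 0 0 0 0'
```

```text
clock: 4.28
ee_pos: [0.523, -0.3969, 0.0558]
orientation: [-3.141, -0.0, 1.572]
wrist_force: [-0.7, 0.6, -0.0]
opening: 0.0111
finger_force: 0.0
clock: 4.9
ee_pos: [0.5233, -0.3737, 0.0563]
orientation: [3.142, -0.001, 1.573]
wrist_force: [-0.6, -0.8, -0.2]
opening: 0.0103
finger_force: 0.0
```

```bash
python3 -m inch '0.75 0 6 0 0 0 0;0.75 0 7 0 0 0 0;0.75 0 7 0 0 0 0;0.75 0 7 0 0 0 0;0.75 0 7 0 0 0 0;0.75 0 7 0 0 0 0;0.75 0 6 0 0 0 0;0.75 0 4 0 0 0 0;0.75 0 0 0 0 0 0'
python3 - <<'E'
from h import *
import pickle
p=camera_params("wrist"); im,D=camera("wrist"); cv2.imwrite("pics/w2.png",im[:,:,::-1]); np.savez("w2.npz",im=im,D=D); pickle.dump(p,open("w2.pkl","wb"))
E
```

```text
clock: 6.02
ee_pos: [0.5232, -0.323, 0.0562]
orientation: [-3.141, -0.0, 1.572]
wrist_force: [-0.1, 0.9, -0.4]
opening: 0.011
finger_force: 0.0
```

View pics/w2.png

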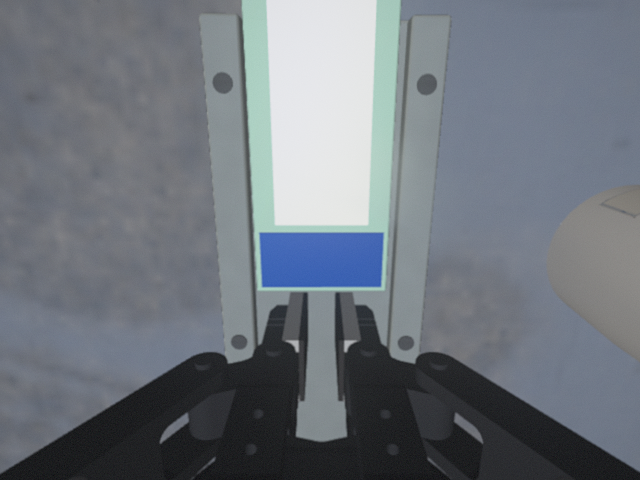

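The plate slid straight along the channel: label end at row ≈291, board's open edge at row ≈15. Now I measure the overhang.

```bash
python3 - <<'E'
from h import *
import pickle
p=pickle.load(open("w2.pkl","rb"))
print("label end",at_z(p,[(258,291),(384,291)],.044)*1000)
print("open edge",at_z(p,[(201,15),(240,15),(410,15),(450,15)],.0475)*1000)
print("plate x at row 20",at_z(p,[(243,20),(400,20)],.044)*1000)
E
```

```text
label end [[ 499.60858296 -311.91966462   44.        ]
 [ 548.12533973 -311.83949428   44.        ]]
open edge [[ 487.27448715 -218.35180152   47.5       ]
 [ 499.09586004 -218.26697299   47.5       ]
 [ 550.76696864 -218.19779177   47.5       ]
 [ 562.8824107  -218.25257185   47.5       ]]
plate x at row 20 [[ 499.31150822 -218.92942363   44.        ]
 [ 548.43786474 -218.85395982   44.        ]]
```

```bash
python3 -m inch '0.75 0 5 0 0 0 0;0.75 0 0 0 0 0 0;0.75 0 -3 0 0 0 0;0.75 0 -5 30 0 0 0;-0.55 0 20 34 0 0 0;-0.55 0 60 0 0 0 0;-0.55 1 60 0 0 0 0;-0.55 0 4 0 0 0 0;-0.55 0 0 -20 0 0 0;-0.55 0 0 0 0 0 0'
python3 - <<'E'
from h import *
import pickle
p=camera_params("wrist"); im,D=camera("wrist"); cv2.imwrite("pics/w3.png",im[:,:,::-1]); np.savez("w3.npz",im=im,D=D); pickle.dump(p,open("w3.pkl","wb"))
s=state();print(s['ee_pos'],s['opening'])
im=im.astype(int); g=((im[...,1]>im[...,0]+12)&(im[...,1]>130)|(im.min(2)>225))
for r in range(150,330,15):
    c=np.where(g[r,200:440])[0]+200
    if len(c): print(r,c.min(),c.max(),np.round(at_z(p,[(c.min(),r),(c.max()+1,r)],.044)[:,:2]*1000,1).tolist())
E
```

```text
clock: 7.32
ee_pos: [0.5233, -0.183, 0.0995]
orientation: [-3.14, 0.0, 1.571]
wrist_force: [0.8, 0.0, -0.0]
opening: 0.066
finger_force: 0.0
[ 0.52362325 -0.18344086  0.10017057] 0.06659872027002747
210 408 408 [[564.9, -150.3], [565.4, -150.3]]
225 269 372 [[499.0, -157.8], [548.7, -157.7]]
240 269 372 [[498.7, -165.3], [549.0, -165.2]]
255 270 371 [[498.9, -173.0], [548.8, -173.0]]
270 271 371 [[499.1, -180.9], [549.1, -180.9]]
285 271 370 [[498.8, -189.0], [548.9, -189.0]]
300 272 370 [[499.0, -197.3], [549.2, -197.3]]
315 273 369 [[499.2, -205.8], [549.0, -205.7]]
```

View pics/w3.png

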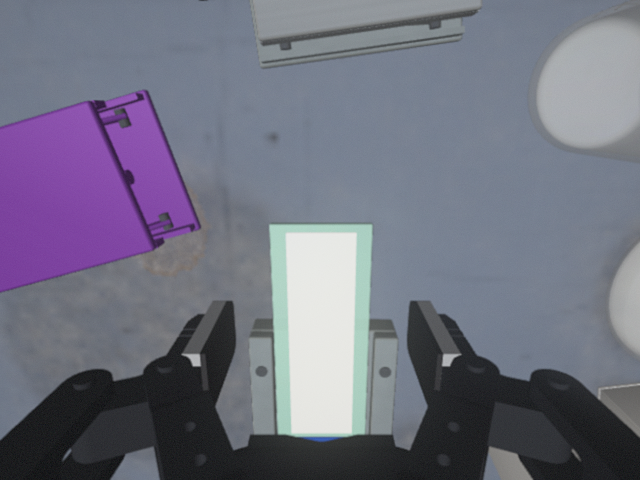

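The plate's clear end is at row ≈225, between columns 269 and 372, so the jaws are centred on it (x 524 mm). The purple jack's corner at (200,228) is near, so I narrow the jaws a little before lowering.

```bash
python3 -m inch '-0.38 0.5 2 0 0 0 0;-0.38 0 0 -20 0 0 0;-0.38 0 0 -20 0 0 0;-0.38 0 0 -18 0 0 0;-0.38 0 0 0 0 0 0' 30
python3 -m inch '1 0 0 0 0 0 0;1 0 0 0 0 0 0;1 0 0 0 0 0 0;1 0 0 0 0 0 0' 30
```

```text
clock: 8.0
ee_pos: [0.5232, -0.1803, 0.0403]
orientation: [-3.138, -0.001, 1.571]
wrist_force: [-0.9, -0.6, 0.3]
opening: 0.0593
finger_force: 0.0
clock: 8.5
ee_pos: [0.5248, -0.1804, 0.0426]
orientation: [3.141, -0.0, 1.572]
wrist_force: [-0.4, 0.0, -1.5]
opening: 0.0493
finger_force: 31.9
```

```bash
python3 -m inch '1 0 0 4 0 0 0;1 0 0 8 0 0 0;1 0 0 12 0 0 0;1 0 0 16 0 0 0;1 0 15 5 0 0 0;1 0 25 0 0 0 0;1 0 15 0 0 0 0;1 0 0 0 0 0 0'
python3 - <<'E'
from h import *
import pickle
p=camera_params("wrist"); im,D=camera("wrist"); cv2.imwrite("pics/w4.png",im[:,:,::-1]); np.savez("w4.npz",im=im,D=D); pickle.dump(p,open("w4.pkl","wb"))
s=state();print(s['ee_pos'],s['orientation'],s['opening'],s['wrist_torque'])
P=cloud(p,D)*1000
Q=P[...,2]; m=((Q>46)&(Q<56)&(P[...,1]>-95)&(P[...,0]>480)&(P[...,0]<600)).astype(np.uint8)
m=cv2.morphologyEx(m,cv2.MORPH_OPEN,np.ones((3,3)))
R=P[m>0]; r=cv2.minAreaRect(R[:,:2].astype(np.float32)); print(len(R),np.median(R[:,2]),r); print(cv2.boxPoints(r))
# plate plane: depth on plate
im=im.astype(int); g=(im.min(2)>225)&(Q>60)&(Q<110); R=P[g]; A=np.c_[R[:,:2],np.ones(len(R))]; print("plate plane",len(R),np.linalg.lstsq(A,R[:,2],rcond=None)[0],np.median(R[:,2]),R[:,1].min(),R[:,1].max())
E
```

```text
clock: 9.5
ee_pos: [0.5247, -0.1236, 0.0872]
orientation: [-3.141, -0.001, 1.575]
wrist_force: [-0.1, -0.0, -0.4]
opening: 0.0491
finger_force: 31.9
[ 0.52469124 -0.12492432  0.08732506] [3.14155999e+00 1.74908736e-04 1.57335859e+00] 0.04915204658582709 [0.029186   0.03323588 0.03559479]
40913 49.15892635390276 ((538.5631103515625, -38.59793472290039), (90.39775848388672, 70.11865997314453), 6.950254917144775)
[[489.45395   -9.26564 ]
 [497.9388   -78.86904 ]
 [587.67224  -67.93023 ]
 [579.1874     1.673172]]
plate plane 12167 [1.38224969e-03 5.86546524e-03 8.90118559e+01] 88.96293916219639 -170.30129348368683 -104.23149154891607
```

View pics/w4.png

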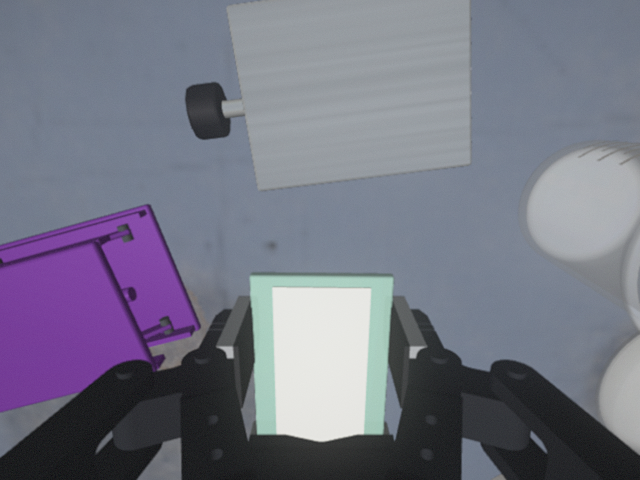

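The plate hangs level in the jaws, with its clear end at row ≈275. The grey jack's platform is at rows 0–190, centred at about (538,-38.6) mm and turned 6.95°. I carry the plate over.

```bash
python3 -m inch '1 1 25 0 0 0 0.03;1 2 40 0 0 0 0.03;1 2 40 0 0 0 0.03;1 2 25 0 0 0 0.029;1 0 6.5 0 0 0 0;1 0 0 -15 0 0 0;1 0 0 -12 0 0 0;1 0 0 0 0 0 0'
python3 - <<'E'
from h import *
import pickle
p=camera_params("top"); im,D=camera("top"); np.savez("top2.npz",im=im,D=D)
s=state();print(s['ee_pos'],s['orientation'],s['wrist_force'],s['wrist_torque'])
E
```

```text
clock: 10.55
ee_pos: [0.5305, 0.0095, 0.0589]
orientation: [-3.139, 0.001, 1.689]
wrist_force: [-0.2, -0.1, -1.1]
opening: 0.0488
finger_force: 31.9
[0.53102091 0.00975411 0.05953294] [-3.13993841e+00  5.82784579e-04  1.68884268e+00] [-0.29080949  0.18862621 -1.14835837] [ 0.06634077 -0.01505792 -0.01776701]
```

```bash
python3 -m inch '1 0.7 2.5 -3 0 0 0.003;1 0 0 -2.5 0 0 0;1 0 0 0 0 0 0;1 0 0 0 0 0 0'; python3 -m inch '1 0 0 -1 0 0 0;1 0 0 0 0 0 0'
```

```text
clock: 11.1
ee_pos: [0.5324, 0.0136, 0.0549]
orientation: [3.141, -0.0, 1.694]
wrist_force: [0.2, -0.7, -0.3]
opening: 0.0487
finger_force: 31.9
clock: 11.35
ee_pos: [0.5323, 0.0136, 0.0538]
orientation: [3.142, -0.0, 1.694]
wrist_force: [-0.1, -0.6, -0.2]
opening: 0.0492
finger_force: 31.9
```

```bash
python3 -m inch '1 -0.5 -1.5 -0.6 0 0 0;1 0 0 0 0 0 0'; python3 -m inch '1 0 0 -0.6 0 0 0;1 0 0 0 0 0 0';
```

```text
clock: 11.6
ee_pos: [0.5317, 0.0118, 0.0532]
orientation: [-3.142, 0.0, 1.694]
wrist_force: [0.9, -0.2, -1.1]
opening: 0.0487
finger_force: 31.9
clock: 11.85
ee_pos: [0.5318, 0.012, 0.0526]
orientation: [-3.142, 0.0, 1.694]
wrist_force: [0.3, 0.7, 0.1]
opening: 0.0487
finger_force: 31.9
```

```bash
python3 -m inch '1 0 0 -0.5 0 0 0;1 0 0 0 0 0 0'; python3 -m inch '1 0 0 -0.5 0 0 0;1 0 0 0 0 0 0';
```

```text
clock: 12.1
ee_pos: [0.5318, 0.012, 0.0521]
orientation: [3.142, -0.0, 1.694]
wrist_force: [-0.2, 0.3, 0.5]
opening: 0.049
finger_force: 31.9
clock: 12.35
ee_pos: [0.5319, 0.012, 0.0518]
orientation: [3.141, -0.0, 1.694]
wrist_force: [-1.4, -0.2, 3.9]
opening: 0.0488
finger_force: 32.2
```

Contact with the platform, so I release, rise and look.

```bash
python3 -m inch '1 0 0 0.5 0 0 0;-0.35 0 0 0 0 0 0;-0.35 0 0 0 0 0 0;-0.35 0 0 10 0 0 0;-0.35 0 0 30 0 0 0;-0.35 0 -55 30 0 0 0;-0.35 1 -50 20 0 0 0;-0.35 1 -50 0 0 0 0;-0.35 0 0 0 0 0 0'
python3 - <<'E'
from h import *
import pickle
p=camera_params("wrist"); im,D=camera("wrist"); cv2.imwrite("pics/w5.png",im[:,:,::-1]); np.savez("w5.npz",im=im,D=D); pickle.dump(p,open("w5.pkl","wb"))
s=state();print(s['ee_pos'],s['orientation'],s['opening'],s['wrist_torque'],s["q"])
P=cloud(p,D)*1000
im=im.astype(int); Q=P[...,2]
near=(np.hypot(P[...,0]-538,P[...,1]+38)<100)&(Q>45)&(Q<62)
def rect(m,z,n):
    m=cv2.morphologyEx(m.astype(np.uint8),cv2.MORPH_OPEN,np.ones((3,3)))
    cs=max(cv2.findContours(m,cv2.RETR_EXTERNAL,cv2.CHAIN_APPROX_NONE)[0],key=cv2.contourArea).reshape(-1,2)
    X=at_z(p,cs,z)[:,:2]*1000; r=cv2.minAreaRect(X.astype(np.float32)); print(n,r,np.round(cv2.boxPoints(r),1).tolist())
blue=(im[...,2]>im[...,0]+60)&(im[...,2]>im[...,1]+60)
g=near&((im[...,1]>im[...,0]+12)&(im[...,1]>130)|(im.min(2)>225)|blue)
rect(g,.054,"plate"); rect(blue&near,.054,"label"); rect(near,.051,"all")
E
```

```text
clock: 13.48
ee_pos: [0.5333, -0.1479, 0.1435]
orientation: [3.14, 0.002, 1.687]
wrist_force: [-0.5, 0.9, 0.3]
opening: 0.0575
finger_force: 0.0
[ 0.53347689 -0.14497756  0.14279256] [3.14082750e+00 6.02394990e-04 1.68966272e+00] 0.05799399714086146 [-0.01986292  0.0269905  -0.039743  ] [-0.34936495  0.47377488  0.70192465  1.9175513  -0.38911467  0.88817913
  0.66737954]
plate ((541.1760864257812, -66.62128448486328), (50.10177230834961, 94.48279571533203), 6.5378217697143555) [[510.8999938964844, -22.5], [521.7000122070312, -116.4000015258789], [571.4000244140625, -110.69999694824219], [560.7000122070312, -16.799999237060547]]
label ((545.2076416015625, -101.0887680053711), (44.83967971801758, 20.59940528869629), 6.606056213378906) [[521.7999877929688, -93.4000015258789], [524.0999755859375, -113.9000015258789], [568.7000122070312, -108.69999694824219], [566.2999877929688, -88.30000305175781]]
all ((541.5881958007812, -66.54488372802734), (89.05933380126953, 95.8709716796875), 6.718361854553223) [[491.79998779296875, -24.100000381469727], [503.0, -119.4000015258789], [591.4000244140625, -108.9000015258789], [580.2000122070312, -13.699999809265137]]
```

View pics/w5.png

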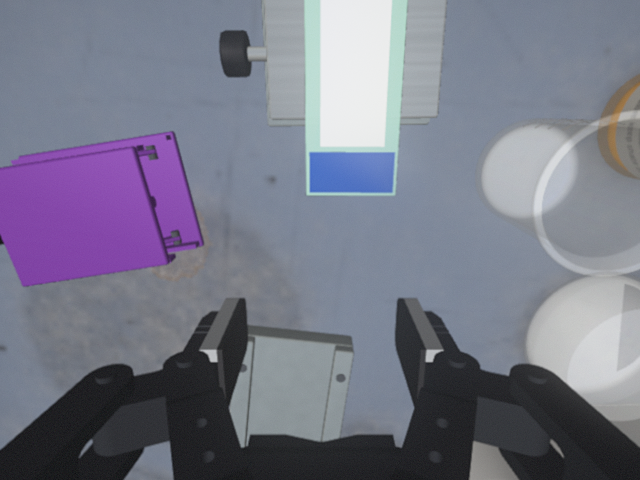

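The plate lies squarely across the jack: centre about (537.9,-39.0) mm, 6.6° against the jack's 6.95°. The label end is at row ≈195, with its middle at (546.5,-113.5) mm. Before regripping I estimate the rack pose and the keeper rail height from the stored pictures.

```bash
python3 - <<'E'
from h import *
import pickle
p=pickle.load(open("top1.pkl","rb")); z=np.load("top1.npz"); im,D=z["im"],z["D"]
P=cloud(p,D)*1000; Q=P[235:300,140:240].reshape(-1,3)
T=Q[(Q[:,2]>90)&(Q[:,2]<106)]; r=cv2.minAreaRect(T[:,:2].astype(np.float32)); print("top100",len(T),r,np.round(cv2.boxPoints(r)).tolist())
a=Q[(Q[:,2]>12)]; r=cv2.minAreaRect(a[:,:2].astype(np.float32)); print("all",len(a),r,np.round(cv2.boxPoints(r)).tolist())
ps=pickle.load(open("scene1.pkl","rb")); z=np.load("scene1.npz"); S=cloud(ps,z["D"])*1000
cv2.imwrite("pics/rk.png",cv2.resize(z["im"][155:230,205:295,::-1],None,fx=8,fy=8,interpolation=cv2.INTER_CUBIC))
k=Q[Q[:,2]>106]; print("knob top pts",np.round(k).tolist()[:20])
E
```

```text
top100 726 ((497.39556884765625, 299.0242004394531), (163.965087890625, 116.13888549804688), 79.8736572265625) [[426.0, 229.0], [540.0, 208.0], [569.0, 370.0], [455.0, 390.0]]
all 2331 ((473.842041015625, 218.80870056152344), (167.3591766357422, 443.1059875488281), 0.4472304582595825) [[388.0, 440.0], [392.0, -3.0], [559.0, -2.0], [556.0, 441.0]]
knob top pts [[542.0, 217.0, 110.0], [542.0, 215.0, 110.0], [537.0, 220.0, 131.0], [536.0, 215.0, 143.0], [536.0, 214.0, 137.0], [536.0, 212.0, 137.0], [537.0, 210.0, 135.0], [540.0, 213.0, 108.0], [540.0, 210.0, 109.0], [398.0, -3.0, 1247.0], [534.0, 219.0, 134.0], [534.0, 216.0, 138.0], [534.0, 214.0, 138.0], [534.0, 212.0, 134.0], [534.0, 210.0, 135.0], [534.0, 207.0, 135.0], [537.0, 210.0, 109.0], [398.0, -3.0, 1247.0], [532.0, 222.0, 134.0], [532.0, 219.0, 136.0]]
```

View pics/rk.png

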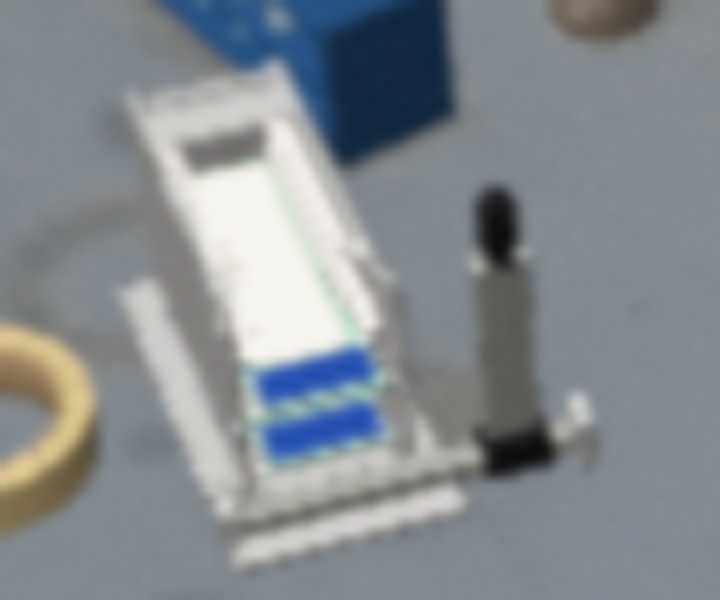

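The crop shows the keeper upright standing to the right of the mouth, with its rail down at the bench, so nothing blocks the fingers at slot height. I regrip near the label end.

```bash
python3 -m inch '-0.35 12 43 -20 0 0 -0.005;-0.35 0 0 -30 0 0 0;-0.35 0 0 -25 0 0 0;-0.35 0 0 0 0 0 0;-0.35 0 0 0 0 0 0'
python3 - <<'E'
from h import *
p=camera_params("wrist"); im,D=camera("wrist"); im=im.astype(int)
s=state();print(s['ee_pos'],s['orientation'],s['opening'])
blue=(im[...,2]>im[...,0]+60)&(im[...,2]>im[...,1]+60)
m=blue.astype(np.uint8); cs=max(cv2.findContours(m,cv2.RETR_EXTERNAL,cv2.CHAIN_APPROX_NONE)[0],key=cv2.contourArea).reshape(-1,2)
r=cv2.minAreaRect((at_z(p,cs,.054)[:,:2]*1000).astype(np.float32)); print(r,np.round(cv2.boxPoints(r),1).tolist())
E
```

```text
clock: 14.15
ee_pos: [0.5463, -0.0993, 0.0678]
orientation: [3.141, 0.0, 1.69]
wrist_force: [-0.2, -0.2, 1.0]
opening: 0.0573
finger_force: 0.0
[ 0.54648634 -0.09954816  0.06810296] [3.14019752e+00 1.31650362e-04 1.68927306e+00] 0.05767799151037598
((545.3192749023438, -100.93942260742188), (45.119041442871094, 20.92989158630371), 6.790798664093018) [[521.7000122070312, -93.19999694824219], [524.2000122070312, -114.0], [569.0, -108.69999694824219], [566.5, -87.9000015258789]]
```

```bash
python3 -m inch '-0.35 -1 -2 -6 0 0 0;-0.35 0 0 -6.5 0 0 0;-0.35 0 0 0 0 0 0;1 0 0 0 0 0 0;1 0 0 0 0 0 0;1 0 0 0 0 0 0;1 0 0 0 0 0 0' 35; python3 -m inch '1 0 0 3 0 0 0;1 0 0 6 0 0 0;1 0 0 10 0 0 0;1 0 0 15 0 0 0;1 0 0 15 0 0 0;1 0 0 0 0 0 0'
python3 - <<'E'
from h import *
p=camera_params("wrist"); im,D=camera("wrist"); im=im.astype(int); P=cloud(p,D)*1000
s=state();print(s['ee_pos'],s['orientation'],s['opening'],s['wrist_force'])
Q=P[...,2]
g=(im.min(2)>225)&(Q>80)&(Q<130)&(np.abs(P[...,0]-537)<40); R=P[g]; A=np.c_[R[:,:2],np.ones(len(R))]; print("plate plane",len(R),np.linalg.lstsq(A,R[:,2],rcond=None)[0],np.median(R,0),R[:,1].min(),R[:,1].max())
E
```

```text
clock: 15.08
ee_pos: [0.5447, -0.1019, 0.0546]
orientation: [-3.142, 0.0, 1.689]
wrist_force: [-1.6, -1.3, 1.5]
opening: 0.0487
finger_force: 35.9
clock: 15.82
ee_pos: [0.5458, -0.1019, 0.1052]
orientation: [3.139, 0.0, 1.689]
wrist_force: [-0.0, -0.2, -0.8]
opening: 0.0485
finger_force: 36.3
[ 0.545326   -0.10172587  0.10435503] [ 3.13984311e+00 -2.20882954e-05  1.68902896e+00] 0.04849811285375321 [-0.43095317  0.26722201  0.08161647]
  return _methods._mean(a, axis=axis, dtype=dtype,
  ret = um.true_divide(
Traceback (most recent call last):
ValueError: zero-size array to reduction operation minimum which has no identity
```

```bash
python3 - <<'E'
from h import *
import pickle
p=camera_params("wrist"); im,D=camera("wrist"); P=cloud(p,D)*1000; np.savez("w6.npz",im=im,D=D); pickle.dump(p,open("w6.pkl","wb"))
for r in range(5,400,30): print(r,[(tuple(im[r,c].tolist()),np.round(P[r,c]).astype(int).tolist()) for c in (250,320,390)])
E
```

```text
5 [((164, 196, 183), [513, 1, 102]), ((218, 220, 223), [533, 4, 102]), ((159, 190, 179), [553, 6, 102])]
35 [((164, 197, 185), [514, -7, 102]), ((219, 221, 225), [534, -4, 102]), ((162, 193, 182), [555, -2, 102])]
65 [((167, 199, 187), [514, -15, 102]), ((222, 223, 227), [535, -12, 103]), ((162, 195, 183), [556, -10, 102])]
95 [((166, 199, 187), [515, -23, 103]), ((222, 223, 226), [536, -21, 102]), ((165, 197, 184), [557, -18, 103])]
125 [((167, 199, 185), [515, -32, 103]), ((223, 225, 226), [537, -29, 102]), ((166, 197, 185), [559, -27, 103])]
155 [((166, 199, 187), [516, -41, 102]), ((222, 223, 224), [538, -38, 103]), ((167, 195, 186), [561, -36, 102])]
185 [((165, 197, 187), [517, -51, 102]), ((224, 225, 224), [539, -48, 103]), ((167, 194, 183), [562, -45, 103])]
215 [((167, 200, 188), [517, -61, 103]), ((224, 225, 222), [540, -58, 103]), ((165, 194, 184), [564, -55, 103])]
245 [((162, 192, 182), [518, -72, 102]), ((223, 224, 221), [542, -68, 103]), ((160, 195, 183), [566, -66, 102])]
275 [((124, 139, 144), [519, -83, 102]), ((223, 224, 221), [543, -79, 103]), ((153, 185, 174), [568, -77, 102])]
305 [((45, 50, 52), [520, -94, 104]), ((67, 95, 169), [544, -92, 102]), ((58, 64, 67), [569, -88, 104])]
335 [((33, 40, 44), [521, -101, 111]), ((55, 91, 168), [546, -103, 104]), ((43, 47, 53), [570, -98, 107])]
365 [((28, 32, 40), [523, -111, 114]), ((112, 119, 137), [556, -190, -2]), ((32, 35, 43), [571, -108, 111])]
395 [((108, 112, 120), [510, -219, -1]), ((112, 119, 136), [559, -213, -1]), ((108, 117, 131), [607, -207, 0])]
```

The plate is held level (its top is at constant depth over its length). I move to a point beside the rack so the wrist camera can see the mouth past the plate.

```bash
python3 -m inch '1 -10 16 10 0 0 -0.02;1 -22 37.5 16 0 0 -0.034;1 -22 37.5 16 0 0 -0.034;1 -22 37.5 16 0 0 -0.034;1 -22 37.5 16 0 0 -0.034;1 -22 37.5 16 0 0 -0.034;1 -22 37.5 16 0 0 -0.034;1 -22 37.5 16 0 0 -0.034;1 -22 37.5 16 0 0 -0.033;1 -9 16 7 0 0 0'; python3 -m inch '1 0 0 0 0 0 0;1 0 0 0 0 0 0'
python3 - <<'E'
from h import *
import pickle
p=camera_params("wrist"); im,D=camera("wrist"); np.savez("w7.npz",im=im,D=D); pickle.dump(p,open("w7.pkl","wb"))
cv2.imwrite("pics/w7.png",im[:,:,::-1])
s=state();print(s['ee_pos'],s['orientation'],s['opening'],s['q'])
P=cloud(p,D)*1000
# height-sliced extents in rough rack region
reg=(P[...,0]>400)&(P[...,0]<600)&(P[...,1]>180)&(P[...,1]<420)
for lo,hi in((108,112),(128,142),(94,104),(60,92),(15,45)):
    m=reg&(P[...,2]>lo)&(P[...,2]<hi); R=P[m]
    if len(R)>10: r=cv2.minAreaRect(R[:,:2].astype(np.float32)); print(lo,hi,len(R),np.round(np.median(R,0)),r)
E
```

```text
clock: 17.18
ee_pos: [0.3483, 0.2323, 0.249]
orientation: [-3.141, -0.001, 1.401]
wrist_force: [-0.1, 0.5, 0.1]
opening: 0.0485
finger_force: 36.4
clock: 17.42
ee_pos: [0.3499, 0.2291, 0.248]
orientation: [-3.141, 0.001, 1.397]
wrist_force: [0.1, 0.0, -1.0]
opening: 0.0493
finger_force: 36.4
[0.3500673  0.22897177 0.24802061] [-3.14127895e+00  1.03785763e-03  1.39629472e+00] 0.04868719801303489 [-1.42917546  0.02383469  0.76533641  2.09532681 -0.01872122  1.0301349
 -0.82883006]
108 112 42 [527. 217. 109.] ((527.0479736328125, 216.37564086914062), (12.289799690246582, 6.920821189880371), 57.42271423339844)
128 142 592 [530. 215. 134.] ((531.9171142578125, 214.1658477783203), (14.937848091125488, 14.23841381072998), 38.32970428466797)
94 104 4567 [489. 296.  99.] ((488.9143371582031, 283.6288757324219), (126.40548706054688, 101.4793701171875), 79.09954071044922)
60 92 7057 [493. 299.  80.] ((497.4512939453125, 286.3744201660156), (134.5226593017578, 117.6738052368164), 79.39315032958984)
15 45 2343 [448. 269.  24.] ((503.24517822265625, 287.6622314453125), (154.140380859375, 145.20033264160156), 80.9106674194336)
```

View pics/w7.png

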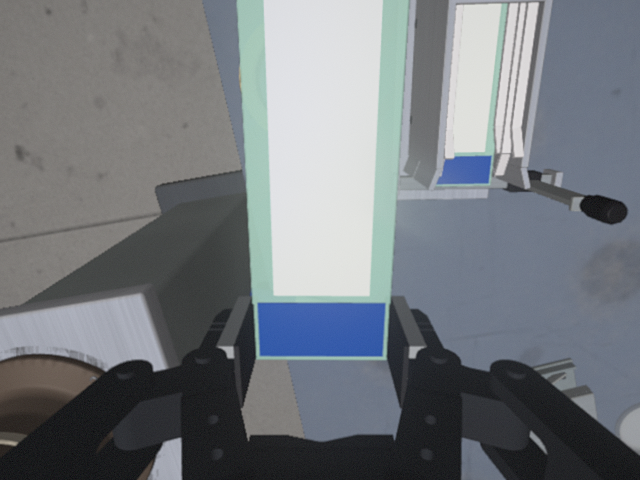

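The view shows the rack's walls at columns ≈437–525 at the mouth (row ≈185), the middle plate's label at (467,170), and the keeper knob at (605,208). I fit the rack frame from the depth data.

```bash
python3 - <<'E'
from h import *
import pickle
p=pickle.load(open("w7.pkl","rb")); z=np.load("w7.npz"); im=z["im"].astype(int); P=cloud(p,z["D"])*1000
reg=(P[...,0]>410)&(P[...,0]<560)&(P[...,1]>190)&(P[...,1]<400)&(P[...,2]>-5)&(P[...,2]<150)
for deg in (9.0,10,11):
    t=np.radians(deg); ex=np.array([np.cos(t),-np.sin(t)]); ey=np.array([np.sin(t),np.cos(t)])
    T=P[reg&(P[...,2]>94)&(P[...,2]<103)]; xs,ys=T[:,:2]@ex,T[:,:2]@ey
    out=[]
    for y0 in range(int(ys.min())+30,int(ys.max()),8):
        k=(abs(ys-y0)<4); 
        if k.sum()>20: out.append((y0,xs[k].min(),xs[k].max()))
    o=np.array(out); o=o[(o[:,2]-o[:,1]>60)&(o[:,2]-o[:,1]<75)]
    print(deg,len(o),"slopes deg",[np.round(np.degrees(np.polyfit(o[:,0],o[:,i],1)[0]),2) for i in(1,2)],np.round(o.mean(0),1))
t=np.radians(10); ex=np.array([np.cos(t),-np.sin(t)]); ey=np.array([np.sin(t),np.cos(t)])
X=P[...,:2]@ex; Y=P[...,:2]@ey; Z=P[...,2]
for lo,hi in((96,103),(78,84)):
  for y0 in (300,320,340):
    k=reg&(Z>lo)&(Z<hi)&(abs(Y-y0)<6); h,e=np.histogram(X[k],bins=np.arange(360,480,2)); print(lo,y0,[(int(a),int(b)) for a,b in zip(e,h) if b>5])
blue=reg&(im[...,2]>im[...,0]+60)&(im[...,2]>im[...,1]+60)
print("blue",blue.sum(),np.median(P[blue],0),X[blue].min(),X[blue].max(),Y[blue].min(),Y[blue].max())
k=reg&(Z>60)&(Z<104)&(X<425); print("front Y of walls",np.percentile(Y[k],[0.5,1,3,10]))
k=reg&(Z>120); print("knob",X[k].min(),X[k].max(),Y[k].min(),Y[k].max())
E
```

```text
9.0 13 slopes deg [np.float64(-0.1), np.float64(0.15)] [370.  389.8 453.2]
10 13 slopes deg [np.float64(-1.1), np.float64(-0.84)] [378.  383.3 446.7]
11 12 slopes deg [np.float64(-2.1), np.float64(-1.87)] [382.  376.7 440.2]
96 300 [(476, 31)]
96 320 [(382, 27), (384, 49), (386, 31), (442, 10), (444, 34), (446, 50), (448, 24)]
96 340 [(384, 61), (386, 55), (388, 44), (390, 45), (392, 49), (394, 39), (434, 12), (436, 66), (438, 54), (440, 49), (442, 65), (444, 53), (446, 26)]
78 300 [(476, 22)]
78 320 [(382, 18), (384, 13), (442, 13), (444, 20), (446, 19)]
78 340 [(384, 39), (434, 10), (436, 70), (438, 48), (440, 35), (442, 9)]
blue 1097 [470.72969825 241.41604335  57.39234344] 402.36144700450836 439.0536814322349 309.02885901442795 329.67702443228814
front Y of walls [312.36939142 313.34394346 317.09667134 330.11371615]
knob 478.88918099515655 494.32510967843507 295.6073482689563 310.71467365301027
```

```bash
python3 -m inch '1 11 -20 0 0 0 0.0175;1 22 -38 0 0 0 0;1 22 -38 0 0 0 0;1 22 -38 -20 0 0 0;1 12 -19 -40 0 0 0;1 0 0 -40 0 0 0;1 0 0 -20 0 0 0;1 0 0 -10 0 0 0;1 0 0 0 0 0 0;1 0 0 0 0 0 0'
python3 - <<'E'
from h import *
import pickle
p=camera_params("wrist"); im,D=camera("wrist"); np.savez("w8.npz",im=im,D=D); pickle.dump(p,open("w8.pkl","wb"))
s=state();print(s['ee_pos'],s['orientation'],s['opening'],s['wrist_force'])
P=cloud(p,D)*1000; t=np.radians(9); ex=np.array([np.cos(t),-np.sin(t)]); ey=np.array([np.sin(t),np.cos(t)])
e=s['ee_pos'][:2]*1000; print("tcp rack frame",e@ex-421.5,e@ey-306.6)
zt=s['ee_pos'][2]-.0006
for r in (20,60,100,150,200,250):
    d=np.abs(P[r,:,2]-zt*1000)<8; c=np.where(d)[0]; q=at_z(p,[(c.min()-.5,r),(c.max()+.5,r)],zt)[:,:2]*1000
    print(r,c.min(),c.max(),np.round(q@ex-421.5,1),np.round(q@ey-306.6,1),np.round(P[r,320],1))
E
```

```text
clock: 18.73
ee_pos: [0.4394, 0.0771, 0.1193]
orientation: [3.141, -0.001, 1.415]
wrist_force: [0.6, 0.5, -0.9]
opening: 0.0493
finger_force: 36.5
[0.43939725 0.07729452 0.11934461] [ 3.14031226e+00 -1.10990803e-03  1.41537887e+00] 0.04859061616070278 [-0.62176244 -0.16380239 -0.04000151]
tcp rack frame 0.3960128668119296 -161.52023338797804
20 238 407 [-23.   25.7] [-59.9 -59.8] [455.6 178.2 116.3]
60 240 405 [-23.1  25.9] [-70.3 -70.2] [453.9 167.5 118.3]
100 242 403 [-23.2  26.1] [-81.4 -81.4] [452.2 156.4 118.7]
150 244 399 [-23.5  25.8] [-96.3 -96.2] [449.9 141.7 117.9]
200 247 396 [-23.4  25.8] [-112.4 -112.3] [447.3 125.5 117.2]
250 249 393 [-23.7  25.8] [-129.7 -129.7] [444.6 108.3 117.7]
```

```bash
python3 -m inch '1 -1.3 0.2 -20 0 0 0;1 0 0 -8 0 0 0;1 0 0 -3 0 0 0;1 0 0 0 0 0 0;1 0 0 0 0 0 0'; python3 -c "
from h import *
s=state();print(s['ee_pos'],s['orientation'],s['wrist_force'])"
```

```text
clock: 19.4
ee_pos: [0.4378, 0.0774, 0.0879]
orientation: [3.141, -0.0, 1.415]
wrist_force: [-0.2, 0.4, 0.1]
opening: 0.049
finger_force: 36.5
[0.43782855 0.07740025 0.08791732] [ 3.14096628e+00 -3.98933275e-04  1.41525114e+00] [-0.16310677  0.42157861  0.08330202]
```

```bash
python3 -m inch '1 1.6 9.9 0 0 0 0;1 1.6 9.9 0 0 0 0;1 1.2 7.9 0 0 0 0;1 0 0 0 0 0 0'; python3 -m inch '1 0.8 4.9 0 0 0 0;1 0.8 4.9 0 0 0 0;1 0 0 0 0 0 0';  python3 -m inch '1 0.8 4.9 0 0 0 0;1 0.8 4.9 0 0 0 0;1 0 0 0 0 0 0'
python3 - <<'E'
from h import *
import pickle
p=camera_params("wrist"); im,D=camera("wrist"); np.savez("w9.npz",im=im,D=D); pickle.dump(p,open("w9.pkl","wb"))
s=state();print(s['ee_pos'],s['orientation'],s['opening'],s['wrist_force'])
P=cloud(p,D)*1000; t=np.radians(9); ex=np.array([np.cos(t),-np.sin(t)]); ey=np.array([np.sin(t),np.cos(t)])
X=P[...,:2]@ex-421.5; Y=P[...,:2]@ey-306.6; Z=P[...,2]
for r in (2,8,15,25,40,60,90): 
    print(r,np.round(Y[r,320],1),np.round(Z[r,320],1),"|",[(c,int(X[r,c]),int(Y[r,c]),int(Z[r,c])) for c in list(range(190,260,6))+list(range(390,460,6))])
E
```

```text
clock: 19.9
ee_pos: [0.442, 0.106, 0.0875]
orientation: [3.142, 0.0, 1.417]
wrist_force: [0.5, -0.5, -1.2]
opening: 0.0486
finger_force: 36.5
clock: 20.27
ee_pos: [0.4436, 0.1152, 0.0875]
orientation: [3.142, -0.0, 1.416]
wrist_force: [-0.6, -0.1, -1.5]
opening: 0.0488
finger_force: 36.5
clock: 20.65
ee_pos: [0.4452, 0.1252, 0.0875]
orientation: [3.141, -0.0, 1.416]
wrist_force: [0.0, -0.5, -1.4]
opening: 0.049
finger_force: 36.6
[0.44514182 0.12485866 0.08750749] [3.14152432e+00 3.14731002e-05 1.41574712e+00] 0.0487909639470911 [ 0.31214114 -0.91185025 -1.31128808]
2 -6.7 86.2 | [(190, -63, 12, 0), (196, -59, 12, 1), (202, -57, 12, 0), (208, -54, 13, -1), (214, -51, 12, 0), (220, -34, -2, 65), (226, -31, -2, 67), (232, -31, -1, 61), (238, -24, -6, 84), (244, -22, -6, 85), (250, -21, -6, 85), (256, -19, -6, 85), (390, 18, -6, 85), (396, 20, -6, 86), (402, 22, -6, 85), (408, 23, -6, 85), (414, 31, 0, 58), (420, 31, -2, 67), (426, 32, -3, 70), (432, 35, -2, 65), (438, 54, 13, -1), (444, 57, 12, 0), (450, 60, 12, 0), (456, 63, 13, -1)]
8 -8.3 86.6 | [(190, -63, 10, -1), (196, -60, 10, 0
[... 2138 characters left out ...]
5), (402, 23, -21, 85), (408, 39, -13, 14), (414, 41, -13, 15), (420, 44, -13, 14), (426, 47, -13, 15), (432, 50, -13, 14), (438, 52, -13, 15), (444, 55, -13, 15), (450, 57, -14, 17), (456, 59, -14, 20)]
90 -30.1 86.2 | [(190, -67, -26, 0), (196, -64, -26, 0), (202, -61, -26, 0), (208, -58, -26, 0), (214, -55, -26, -1), (220, -52, -26, 0), (226, -48, -26, 0), (232, -44, -26, 5), (238, -41, -26, 6), (244, -24, -30, 85), (250, -22, -30, 86), (256, -20, -30, 84), (390, 20, -30, 85), (396, 21, -30, 85), (402, 23, -30, 85), (408, 42, -26, 5), (414, 0, -36, 215), (420, 49, -25, -1), (426, 52, -25, -1), (432, 55, -25, -1), (438, 58, -25, 0), (444, 61, -25, -1), (450, 64, -26, 0), (456, 67, -26, 0)]
```

The plate is centred in the mouth (edges at about ±24.5 against walls at ±31), with its end about 27 mm inside and no contact force. I continue in.

```bash
python3 -m inch '1 0.8 4.9 0 0 0 0;1 0.8 4.9 0 0 0 0;1 0.8 4.9 0 0 0 0;1 0 0 0 0 0 0'; python3 -m inch '1 0.8 4.9 0 0 0 0;1 0.8 4.9 0 0 0 0;1 0.8 4.9 0 0 0 0;1 0.8 4.9 0 0 0 0;1 0 0 0 0 0 0'; python3 -c "
from h import *
s=state();print(s['ee_pos'],s['orientation'],s['wrist_force'],s['wrist_torque'])"
```

```text
clock: 21.2
ee_pos: [0.4476, 0.1399, 0.0875]
orientation: [3.141, -0.0, 1.416]
wrist_force: [-0.1, 0.1, -0.7]
opening: 0.0488
finger_force: 36.6
clock: 21.82
ee_pos: [0.4508, 0.1594, 0.0875]
orientation: [3.141, -0.0, 1.416]
wrist_force: [-0.2, -0.6, -0.7]
opening: 0.0484
finger_force: 36.6
[0.45077727 0.15943732 0.08750503] [ 3.14146737e+00 -5.68809184e-05  1.41605206e+00] [-0.21927966 -0.62070148 -0.72770844] [-0.04366286  0.02549797 -0.02396627]
```

```bash
python3 -m inch '1 0.8 4.9 0 0 0 0;1 0.8 4.9 0 0 0 0;1 0.8 4.9 0 0 0 0;1 0 0 0 0 0 0'; python3 -m inch '1 0.8 4.9 0 0 0 0;1 0.8 4.9 0 0 0 0;1 0.8 4.9 0 0 0 0;1 0 0 0 0 0 0'
python3 - <<'E'
from h import *
import pickle
p=camera_params("wrist"); im,D=camera("wrist"); np.savez("w10.npz",im=im,D=D); pickle.dump(p,open("w10.pkl","wb"))
P=cloud(p,D)*1000; t=np.radians(9); ex=np.array([np.cos(t),-np.sin(t)]); ey=np.array([np.sin(t),np.cos(t)])
X=P[...,:2]@ex-421.5; Y=P[...,:2]@ey-306.6; Z=P[...,2]
for r in (5,40,80,120): 
    print(r,np.round(Y[r,320],1),np.round(Z[r,320],1),"|",[(c,im[r,c].tolist(),round(float(X[r,c]),1),int(Z[r,c])) for c in list(range(216,256,4))+list(range(388,432,4))])
E
```

```text
clock: 22.32
ee_pos: [0.4532, 0.1742, 0.0875]
orientation: [3.141, -0.0, 1.416]
wrist_force: [-0.2, 0.3, -0.8]
opening: 0.0484
finger_force: 36.6
clock: 22.82
ee_pos: [0.4556, 0.1889, 0.0875]
orientation: [3.141, -0.0, 1.416]
wrist_force: [-1.1, -0.3, -0.7]
opening: 0.0486
finger_force: 36.6
5 57.4 84.7 | [(216, [161, 164, 175], -27.6, 99), (220, [126, 127, 130], -26.7, 98), (224, [83, 85, 86], -26.2, 95), (228, [190, 189, 193], -26.2, 90), (232, [217, 218, 222], -24.6, 93), (236, [217, 218, 221], -23.7, 92), (240, [217, 218, 220], -22.6, 92), (244, [219, 219, 221], -21.7, 92), (248, [218, 218, 219], -20.5, 92), (252, [119, 130, 127], -19.6, 91), (388, [167, 197, 185], 18.6, 85), (392, [166, 197, 184], 19.6, 85), (396, [142, 156, 150], 20.3, 88), (400, [217, 216, 217], 20.8, 92), (404, [216, 214, 215], 21.8, 92), (408, [216, 215, 216], 22.9, 92), (412, [215, 214, 214], 24.2, 91), (416, [216, 213, 214], 25.1, 92), (420, [196, 193, 194], 26.4, 91), (424, [106, 106, 108], 26.5, 95), (428, [139, 140, 143], 27.0, 97)]
40 48.2 85.8 | [(216, [163, 166, 176], -28.3, 98), (220, [161, 164, 174
[... 1441 characters left out ...]
-30.1, 98), (220, [164, 169, 179], -28.7, 99), (224, [168, 171, 181], -27.6, 99), (228, [131, 131, 135], -26.6, 99), (232, [215, 211, 212], -25.7, 98), (236, [215, 212, 213], -24.5, 98), (240, [215, 212, 213], -23.5, 97), (244, [214, 212, 213], -22.3, 98), (248, [215, 214, 214], -21.3, 97), (252, [174, 172, 173], -20.1, 97), (388, [172, 203, 191], 20.3, 85), (392, [164, 191, 180], 21.4, 86), (396, [209, 206, 207], 20.6, 97), (400, [215, 213, 214], 21.7, 97), (404, [215, 213, 213], 22.7, 98), (408, [216, 215, 214], 24.0, 97), (412, [215, 213, 213], 24.7, 99), (416, [212, 209, 210], 26.0, 98), (420, [164, 165, 169], 27.2, 98), (424, [165, 167, 177], 28.1, 99), (428, [167, 170, 178], 29.1, 99)]
```

```bash
python3 -m inch '1 0.8 4.9 0 0 0 0;1 0.8 4.9 0 0 0 0;1 0.8 4.9 0 0 0 0;1 0.8 4.9 0 0 0 0;1 0.6 4 0 0 0 0;1 0.6 4 0 0 0 0;1 0 0 0 0 0 0'; python3 -m inch '1 0 0 -0.5 0 0 0;1 0 0 0 0 0 0';  python3 -m inch '1 0 0 -0.5 0 0 0;1 0 0 0 0 0 0'
```

```text
clock: 23.75
ee_pos: [0.4599, 0.2163, 0.0875]
orientation: [3.142, -0.0, 1.416]
wrist_force: [0.3, 0.6, -0.2]
opening: 0.0488
finger_force: 36.6
clock: 24.0
ee_pos: [0.4599, 0.2158, 0.087]
orientation: [3.142, 0.0, 1.415]
wrist_force: [-0.5, 0.2, -0.3]
opening: 0.0487
finger_force: 36.6
clock: 24.25
ee_pos: [0.4599, 0.2158, 0.0866]
orientation: [-3.142, 0.0, 1.415]
wrist_force: [0.1, -0.1, 0.4]
opening: 0.0489
finger_force: 36.7
```

```bash
python3 -m inch '1 0 0 -0.4 0 0 0;1 0 0 0 0 0 0;-0.35 0 0 0 0 0 0;-0.35 0 0 0 0 0 0;-0.35 0 0 15 0 0 0;-0.35 0 0 35 0 0 0;0.75 -3.2 -19.8 0 0 0 0;0.75 -3.2 -19.8 0 0 0 0;0.75 0 0 0 0 0 0;0.75 0 0 0 0 0 0' 
python3 - <<'E'
from h import *
import pickle
p=camera_params("wrist"); im,D=camera("wrist"); np.savez("w11.npz",im=im,D=D); pickle.dump(p,open("w11.pkl","wb"))
s=state();print(s['ee_pos'],s['orientation'],s['opening'],s['wrist_force'])
P=cloud(p,D)*1000; t=np.radians(9); ex=np.array([np.cos(t),-np.sin(t)]); ey=np.array([np.sin(t),np.cos(t)])
X=P[...,:2]@ex-421.5; Y=P[...,:2]@ey-306.6; Z=P[...,2]; im=im.astype(int)
e=s['ee_pos'][:2]*1000; print("tcp",e@ex-421.5,e@ey-306.6)
b=(im[...,2]>im[...,0]+60)&(im[...,2]>im[...,1]+60)&(abs(X)<35)&(Z>75)
v,u=np.where(b); q=at_z(p,np.c_[u,v],.086)[:,:2]*1000
print("label",len(u),np.percentile(q@ex-421.5,[1,99]),np.percentile(q@ey-306.6,[0.5,99.5]),np.median(Z[b]))
E
```

```text
clock: 25.5
ee_pos: [0.4533, 0.1763, 0.1358]
orientation: [-3.141, 0.0, 1.415]
wrist_force: [-0.5, 1.0, -0.6]
opening: 0.0108
finger_force: 0.0
[0.45342556 0.17659418 0.13581596] [-3.14120388e+00  2.42997087e-04  1.41541522e+00] 0.010470845471851923 [ 0.00574643 -0.87968586 -0.0938756 ]
tcp -1.282278651406898 -61.24860626730489
label 4568 [-22.57326675  21.54434862] [-30.79252358 -10.10761742] 85.39796222300957
```

```bash
python3 -m inch '0.75 0.8 0 -25 0 0 0;0.75 0 0 -16 0 0 0;0.75 1.6 9.9 0 0 0 0;0.75 1.1 6.9 0 0 0 0;0.75 0 0 0 0 0 0'; python3 -m inch '0.75 0.6 3.9 0 0 0 0;0.75 0.6 3.9 0 0 0 0;0.75 0.6 3.9 0 0 0 0;0.75 0.6 3.9 0 0 0 0;0.75 0 0 0 0 0 0'; python3 -c "
from h import *
s=state();print(s['ee_pos'],s['wrist_force']); e=s['ee_pos'][:2]*1000;t=np.radians(9);print(e@[np.cos(t),-np.sin(t)]-421.5,e@[np.sin(t),np.cos(t)]-306.6)"
```

```text
clock: 26.18
ee_pos: [0.4575, 0.1942, 0.0956]
orientation: [3.141, -0.001, 1.417]
wrist_force: [-0.4, 0.1, 0.2]
opening: 0.0103
finger_force: 0.0
clock: 26.8
ee_pos: [0.4594, 0.2092, 0.0951]
orientation: [3.142, -0.0, 1.416]
wrist_force: [-1.2, -0.4, 0.0]
opening: 0.0108
finger_force: 0.0
[0.45943337 0.20920932 0.09509011] [-1.22139772 -0.44430986  0.02534514]
-0.45056362784112025 -28.0951778180754
```

```bash
python3 -m inch '0.75 0.5 3 0 0 0 0;0.75 0.3 2 0 0 0 0;0.75 0 0 0 0 0 0'; for i in 1 2; do python3 -m inch '0.75 0.2 1 0 0 0 0;0.75 0 0 0 0 0 0'; done | grep -E "ee|force"
```

```text
clock: 27.18
ee_pos: [0.4602, 0.214, 0.0951]
orientation: [3.142, -0.0, 1.416]
wrist_force: [0.6, -0.3, 0.0]
opening: 0.0109
finger_force: 0.0
ee_pos: [0.4605, 0.2148, 0.0951]
wrist_force: [-0.2, 0.4, -0.4]
finger_force: 0.0
ee_pos: [0.4606, 0.2158, 0.0951]
wrist_force: [0.3, -0.7, -0.1]
finger_force: 0.1
```

```bash
python3 -m inch '0.75 0.2 1 0 0 0 0;0.75 0 0 0 0 0 0' | grep -E "ee|force"; python3 -m inch '0.75 0.1 0.6 0 0 0 0;0.75 0 0 0 0 0 0' | grep -E "ee|force"
```

```text
ee_pos: [0.4609, 0.2169, 0.0951]
wrist_force: [0.4, -0.7, -0.4]
finger_force: 0.0
ee_pos: [0.4609, 0.2174, 0.0951]
wrist_force: [-0.1, -0.3, 0.8]
finger_force: 0.1
```

```bash
python3 - <<'E'
from h import *
p=camera_params("wrist"); im,D=camera("wrist"); P=cloud(p,D)*1000; t=np.radians(9); ex=np.array([np.cos(t),-np.sin(t)]); ey=np.array([np.sin(t),np.cos(t)])
s=state(); e=s['ee_pos'][:2]*1000; print("tcp",e@ex-421.5,e@ey-306.6,s['wrist_force'])
im=im.astype(int)
b=(im[...,2]>im[...,0]+60)&(im[...,2]>im[...,1]+60)&(P[...,2]>75)
v,u=np.where(b); q=at_z(p,np.c_[u,v],.086)[:,:2]*1000
print("label",len(u),np.percentile(q@ex-421.5,[1,99]),np.percentile(q@ey-306.6,[0.5,99.5]),np.median(P[b],0))
E
```

```text
tcp -0.2677485699600197 -19.79543966228897 [0.53671567 0.56303598 0.52809902]
label 6746 [-22.71866736  21.60782615] [-5.92772161 15.33037937] [464.50438377 241.78670067  85.39476307]
```

```bash
for i in 1; do python3 -m inch '0.75 0.1 0.6 0 0 0 0;0.75 0 0 0 0 0 0' | grep -E "ee|force"; python3 -m inch '0.75 0.1 0.6 0 0 0 0;0.75 0 0 0 0 0 0' | grep -E "ee|force"; done
```

```text
ee_pos: [0.461, 0.218, 0.0951]
wrist_force: [-0.1, -0.9, 0.1]
finger_force: 0.2
ee_pos: [0.461, 0.2181, 0.0951]
wrist_force: [-1.0, -3.5, 1.0]
finger_force: 1.5
```

The plate is against the back stop: 3.5 N and no further travel. I back off and go round to the far side of the keeper.

```bash
python3 -m inch '0.75 -1.2 -8 0 0 0 0;0.75 -2.7 -17 5 0 0 0;0.75 0 0 45 0 0 0;0.75 0 0 45 0 0 0;0.75 40 4.5 0 0 0 0;0.75 40 4.5 0 0 0 0;0.75 39 5 0 0 0 0;0.75 0 0 0 0 0 0'
python3 - <<'E'
from h import *
p=camera_params("wrist"); im,D=camera("wrist"); np.savez("w12.npz",im=im,D=D); P=cloud(p,D)*1000; t=np.radians(9); ex=np.array([np.cos(t),-np.sin(t)]); ey=np.array([np.sin(t),np.cos(t)])
s=state(); e=s['ee_pos'][:2]*1000; print("tcp",s['ee_pos'],e@ex-421.5,e@ey-306.6)
X=P[...,:2]@ex-421.5; Y=P[...,:2]@ey-306.6; Z=P[...,2]
k=(Z>115)&(Z<142)&(X<95)&(X>-20)&(abs(Y+12)<40)
print("knob",k.sum(),[np.round(np.percentile(a[k],[1,50,99]),1) for a in(X,Y,Z)])
k=(Z>131)&(Z<142)&(X<95)&(X>-20)&(abs(Y+12)<40)
print("knob top",k.sum(),[np.round(np.percentile(a[k],[1,50,99]),1) for a in(X,Y,Z)])
im=im.astype(int)
b=(im[...,2]>im[...,0]+60)&(im[...,2]>im[...,1]+60)&(abs(X)<40)&(abs(Y)<40)
for lo,hi in((75,95),(40,75)):
    m=b&(Z>lo)&(Z<hi); print("label",lo,m.sum(),[np.round(np.percentile(a[m],[1,99]),1) for a in(X,Y)] if m.any() else "")
E
```

```text
clock: 29.72
ee_pos: [0.5783, 0.2059, 0.1902]
orientation: [3.14, 0.001, 1.414]
wrist_force: [-0.2, -0.1, -0.1]
opening: 0.0107
finger_force: 0.0
tcp [0.57677446 0.20578626 0.19000488] 115.98134560048118 -13.119904591006843
knob 1043 [array([64.9, 73.2, 79.2]), array([-17.9,  -8.9,  -4.2]), array([115.4, 133.5, 136.3])]
knob top 674 [array([64.7, 72.2, 78.7]), array([-18.2, -10.7,  -4.8]), array([131.1, 134.7, 136.4])]
label 75 2578 [array([-22.8,  21.4]), array([-5.3, 15.2])]
label 40 0
```

```bash
python3 -m inch '0.75 0.3 2 -30 0 0 0;0.75 0 0 -32 0 0 0;0.75 0 0 0 0 0 0;0.75 -7.9 1.3 0 0 0 0;0.75 -5.9 0.9 0 0 0 0;0.75 -5.9 0.9 0 0 0 0;0.75 -5.9 0.9 0 0 0 0;0.75 0 0 0 0 0 0'; python3 -m inch '0.75 -5.9 0.9 0 0 0 0;0.75 -5.9 0.9 0 0 0 0;0.75 -5.9 0.9 0 0 0 0;0.75 -5.9 0.9 0 0 0 0;0.75 -5.9 0.9 0 0 0 0;0.75 -5.9 1 0 0 0 0;0.75 0 0 0 0 0 0'
python3 -c "
from h import *
s=state();print(s['ee_pos'],s['wrist_force']); e=s['ee_pos'][:2]*1000;t=np.radians(9);print(e@[np.cos(t),-np.sin(t)]-421.5,e@[np.sin(t),np.cos(t)]-306.6)"
```

```text
clock: 30.78
ee_pos: [0.5504, 0.2139, 0.1284]
orientation: [-3.141, -0.0, 1.416]
wrist_force: [-0.1, -0.0, 0.5]
opening: 0.0107
finger_force: 0.0
clock: 31.65
ee_pos: [0.5146, 0.2191, 0.128]
orientation: [-3.14, 0.0, 1.416]
wrist_force: [-0.6, 0.5, -0.7]
opening: 0.0108
finger_force: 0.0
[0.51463801 0.21910157 0.12796286] [-0.61346837  0.5090263  -0.71563049]
52.52692975994165 -9.688814257873673
```

```bash
python3 -m inch '0.75 -5.9 0.9 0 0 0 0;0.75 -5.9 0.9 0 0 0 0;0.75 -5.9 0.9 0 0 0 0;0.75 -4 0.6 0 0 0 0;0.75 -2 0.3 0 0 0 0;0.75 0 0 0 0 0 0'; python3 -m inch '0.75 -2 0.3 0 0 0 0;0.75 0 0 0 0 0 0';python3 -m inch '0.75 -2 0.3 0 0 0 0;0.75 0 0 0 0 0 0'
python3 - <<'E'
from h import *
p=camera_params("wrist"); im,D=camera("wrist"); P=cloud(p,D)*1000; t=np.radians(9); ex=np.array([np.cos(t),-np.sin(t)]); ey=np.array([np.sin(t),np.cos(t)])
s=state(); e=s['ee_pos'][:2]*1000; print("tcp",s['ee_pos'],e@ex-421.5,e@ey-306.6)
X=P[...,:2]@ex-421.5; Y=P[...,:2]@ey-306.6; Z=P[...,2]
k=(Z>125)&(Z<142)&(X<e@ex-421.5-18)&(X>-60)&(abs(Y+12)<30)
print("knob",k.sum(),[np.round(np.percentile(a[k],[1,50,99]),1) for a in(X,Y,Z)] if k.any() else 0)
E
```

```text
clock: 32.4
ee_pos: [0.4915, 0.2227, 0.1281]
orientation: [-3.141, 0.0, 1.416]
wrist_force: [0.8, -0.9, -0.0]
opening: 0.0108
finger_force: 0.0
clock: 32.65
ee_pos: [0.4898, 0.2229, 0.1281]
orientation: [-3.142, 0.0, 1.415]
wrist_force: [1.0, 0.3, -0.6]
opening: 0.0109
finger_force: 0.3
clock: 32.9
ee_pos: [0.4886, 0.2231, 0.1283]
orientation: [3.14, -0.0, 1.415]
wrist_force: [3.9, -0.7, -2.7]
opening: 0.0104
finger_force: 2.5
tcp [0.48860363 0.22314176 0.12827446] 26.181047114279977 -9.771034133037062
knob 1329 [array([-6.7, -0.2,  8. ]), array([-16.1,  -7.7,  -2.8]), array([125.3, 134.1, 136.5])]
```

```bash
python3 -m inch '0.75 -1 0.2 0 0 0 0;0.75 0 0 0 0 0 0';python3 -m inch '0.75 -1 0.2 0 0 0 0;0.75 0 0 0 0 0 0'
```

```text
clock: 33.2
ee_pos: [0.4884, 0.2231, 0.1284]
orientation: [3.138, -0.0, 1.415]
wrist_force: [7.5, -0.9, -6.0]
opening: 0.011
finger_force: 3.9
clock: 33.45
ee_pos: [0.4882, 0.2232, 0.1285]
orientation: [3.136, -0.0, 1.414]
wrist_force: [10.7, -1.2, -7.7]
opening: 0.011
finger_force: 5.3
```

The keeper is firmly at its stop. I retreat and check the outcome numerically.

```bash
python3 -m inch '0.75 6 -1 0 0 0 0;0.75 20 -3 0 0 0 0;0.75 30 -5 0 0 0 0;0.75 0 0 40 0 0 0;0.75 0 -30 45 0 0 0;0.75 0 -30 20 0 0 0;0.75 0 0 0 0 0 0'
python3 - <<'E'
from h import *
t=np.radians(9); ex=np.array([np.cos(t),-np.sin(t)]); ey=np.array([np.sin(t),np.cos(t)])
p=camera_params("wrist"); im,D=camera("wrist"); P=cloud(p,D)*1000; im=im.astype(int)
X=P[...,:2]@ex-421.5; Y=P[...,:2]@ey-306.6; Z=P[...,2]
k=(Z>128)&(Z<142)&(abs(X)<100)&(abs(Y+12)<30)
print("knob",k.sum(),[np.round(np.percentile(a[k],[1,50,99]),1) for a in(X,Y,Z)] if k.any() else 0)
b=(im[...,2]>im[...,0]+60)&(im[...,2]>im[...,1]+60)&(abs(X)<40)&(abs(Y)<40)
for lo,hi in((75,95),(40,75)):
    m=b&(Z>lo)&(Z<hi); print("label",lo,m.sum(),[np.round(np.percentile(a[m],[1,99]),1) for a in(X,Y)] if m.any() else "")
# bystanders: compare top view now and at start
a=np.load("top1.npz")["im"].astype(int); n,_=camera("top"); d=np.abs(n.astype(int)-a).max(2)>40
for nm,(u0,u1,v0,v1) in dict(tape=(150,205,288,340),hdpe=(262,298,155,200),wash=(410,448,175,212),beaker=(326,364,168,210),purple=(340,388,275,330)).items(): print(nm,d[v0:v1,u0:u1].mean().round(3))
s=state(); print(s['clock'],s['ee_pos'],s['wrist_force'])
E
```

```text
clock: 34.33
ee_pos: [0.5422, 0.1521, 0.2349]
orientation: [3.141, -0.002, 1.411]
wrist_force: [-0.2, -0.2, 0.2]
opening: 0.0107
finger_force: 0.0
knob 653 [array([-5.8,  2.1,  8. ]), array([-19.5, -11.9,  -5.1]), array([128.1, 134.5, 136.5])]
label 75 2306 [array([-22.6,  21.6]), array([-5.5, 15.3])]
label 40 47 [array([18.7, 22.7]), array([-5.1,  1.9])]
tape 0.968
hdpe 0.0
wash 0.0
beaker 0.0
purple 0.0
34.425 [0.54114351 0.15523973 0.23283844] [ 0.26687119  0.00451482 -0.06193928]
```

```bash
python3 - <<'E'
from h import *
a=np.load("scene1.npz")["im"].astype(int); n,D=camera("scene"); d=np.abs(n.astype(int)-a).max(2)>40
print("tape",d[192:225,182:220].mean(), "depth diff",np.median(np.abs(D-np.load("scene1.npz")["D"])[192:225,182:220]))
s=state(); print(s["q"])
E
```

```text
tape 0.0 depth diff 0.0040171146
[-1.03966693  0.42422959  0.90960533  1.80666518 -0.37476775  1.09612884
 -0.15128957]
```

The tape roll hasn't moved; the arm was only hiding it in the top view. The plate is home and level with the lower ones, the keeper is at its stop and the bystanders are in place, so I hand in.

```bash
python3 -c "
from plant import close_job
print(close_job())"
```

```text
the job is handed in; nothing more can be done
None
```

The plate was laid across the jack, regripped at its label end and slid fully home in the rack's top slot, label end out; the keeper is against its stop, the bystanders did not move, and I handed the job in at about 34 s.

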